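Fish the pastry cutter out of the gap behind the food box

ROBOT

A 6-joint arm with a two-finger parallel gripper is mounted at the origin on a cart in front of the work surface, level with it; the furniture and walls round the work are solid. World frame = base frame: x ahead of the robot, y to its left, z up, the work surface at z = 0. Lengths are in mm, angles in rad, forces in N, time in s.
With the tool pointing down it reaches from about 325 to 750 mm from the base axis. Payload 7.6 kg.
Tool frame: the origin (TCP) lies at the very end of the fingers, on their centre line; the grasp point (between the pads) lies hold_point_z behind it (hold_point_z is the distance from the TCP to the grasp point, in mm); z points along the fingers, y is the line along which they close (so a half turn about z gives the same grasp; the last joint's range is limited). The gripper opens to 85 mm and grips with 20 to 120 N. Pads are 22 mm wide; open, the fingers measure 114 mm over their backs; the gripper's body (76 mm by 85 mm) begins 54 mm behind the grasp point. The pads swing forward as they close: fully open they stand 13 mm farther back than shut.
Start: joints at [1.07, 0.052, 1.401, -0, 1.689, -0.07], TCP at [219.226, 477.06, 231.323] pointing down, gripper open.
Joint ranges: [-2.9, 2.9], [-0.91, 2.17], [0.12, 2.37], [-1.06, 4.2], [0.26, 2.73], [-2.93, 2.93]. Speed limits (rad/s): [2.57, 2.57, 3.01, 3.14, 3.14, 3.14].

INTERFACE

Orientations are given as a unit quaternion [w, x, y, z].
In Python, from workcell import read_state, capture, finish_job, hold_point_z gives the robot as it stands.
- The arm moves only by the tool play_rows, never from a script. Its argument "commands" is a list of rows, each a list of 5 numbers: the opening in per cent of the stroke, from 0 (shut) to 100 (fully open), then the shift along the tool's x, y, z in m, then the turn about the tool's z in rad. In form: [[grip, x, y, z, turn], ...]. A call has 1 to 12 rows; each row is the pose to reach, as a shift and turn from the pose commanded when the call began, along the tool's axes at that moment; what a row does not reach only later rows make up. A row lasts 1/8 s, in which the tool goes at most 62.5 mm and 10.7 degrees, less where a joint would pass 70% of its speed; a pose out of reach is approached as far as the arm can. A call with a gripper value outside its range is refused whole. The fingers move at their own pace and stop on an object; "grip_force" is the grip in N (left out, the last holds). Time passes only in rows, so rows that repeat a pose let the fingers close. It gives the time, the measured TCP pose, the force, the opening and the grip force at its end, in the units of the state.
- read_state(): the state, without advancing time (a new reading comes with each control period).
- capture(name): name is "scene" or "top" or "wrist"; returns a dict with "color" (480x640x3 uint8, blue, green, red), "intrinsics" (3x3 intrinsics, pixels), "T" (4x4, takes a point from camera to world coordinates); the wrist camera has in their place "tool_from_camera" (4x4, takes a point from camera to tool coordinates, whose origin is the TCP and whose axes are the flange's). Camera axes: x right, y up, looking along -z (the intrinsics and any distortion apply to the point x, -y, -z); pixel columns grow to the right and rows downward; lengths in mm; the calibration is good to about 2 mm. A picture is of the moment at which its call begins: read the wrist's pose just before it. There is no depth.
- finish_job(): hands the job in; it is judged then, once.
The state is a dict: "time": time; "joint_pos": joint angles; "qd": joint speeds; "effort": joint torques, N m; "eef_pos": TCP position; "tcp_rot": TCP orientation; "force": force on the tool from outside, world axes, zero at the start; "ft_torque": the same for the moment, N m; "finger_gap": opening from 0.0 (shut) to 1.0 (fully open); "grasp_force": force on a finger pad.
Only numpy, scipy, OpenCV 4.12 (cv2) and the standard library are available. Lean on these libraries where they do the work, as an engineer would, in place of code of your own. Each camera call takes 0.05 s, during which the arm holds its last target. There are 200 camera calls.

TASK

The small steel ring cutter has dropped into the narrow gap between the white flip-top bin and the lidded black food box. Pick up the bent-rod hook by its wooden grip and with it draw the cutter along the table out of the gap's right-hand end, until it lies flat in the open, well clear of both containers; keep the fingers off the cutter. Then lay the hook down flat on the table, not touching the cutter.

Things in the scene. Friction and masses are not known exactly. Their poses are not given: they have to be found in the camera images.
- hook: Hook (in mm): wooden grip 120 long (x), 26 wide (y), 32 high, and an 8 mm steel rod from its front. Origin: centre of the grip's underside, on the table; x points to the rod's end, z up. The rod rises between x = 80 and 105, runs on level with its underside 44 above the origin, and at x = 240 is bent straight down to the table. 0.18 kg; take it across the middle of the grip.
- hook_tip (a point): the lower end of the hook's bent-down rod: centre of its rounded 8 mm end, at x = 240, y = 0, z = 4 mm in the hook's frame
- cutter: small steel pastry cutter: plain open ring, 60 mm outer and 54 mm inner diameter, 26 mm high, about 60 g, lying flat on the table in the gap. Origin: centre of its underside, z up. (The larger 84 mm ring in the open on the right is not the one.)
- bin: white bin with a clear flip-top lid, 174 (x) by 226 (y) by 128 mm high, fixed; far wall of the gap. Origin: centre of its underside; x points away from the robot, y to the left. The gap runs along its y axis, midline at x = -121 mm, about 80 mm wide at the rims (68 mm at the lip on the lid, 100 mm at the table); its right-hand mouth is the bin's end, y = -113 mm, with free table beyond.
- box: lidded black food box, with its lid 170 (x) by 184 (y) by 156 mm high, fixed; near wall of the gap, centred at x = -240, y = 0 in the bin's frame and turned with it. Origin: centre of its underside.
Mind the look-alikes: they are no part of the job. Leave any green look-alike of the cutter alone.

How it is judged (in metres and radians):
On the way, in this order (a step that is already met when the one before it is completed fails the run):
1. the hook's bent end is lowered into the gap at the cutter (horizontal distance between hook_tip and cutter below 0.06 m and height (world z) of hook_tip below 0.028 m and y of cutter in the frame of bin above -0.1 m), for 0.1 s.
2. the hook has drawn the cutter out of the gap's right-hand end (y of cutter in the frame of bin below -0.16 m and horizontal distance between hook_tip and cutter below 0.08 m and height (world z) of cutter below 0.015 m), for 0.1 s.
At the end, for the whole second after the job is handed in: The small cutter lies flat (within 9 degrees) and at rest on the table beyond the gap's right-hand end, its centre at least 160 mm from the bin's middle measured along the bin (17 mm clear of the bin's end); the hook lies on the table at rest, not touching the cutter (y of cutter in the frame of bin below -0.16 m and height (world z) of cutter between -0.006 and 0.006 m and angle between cutter's own z axis and vertical below 0.15 rad and linear speed of each of cutter, hook below 0.02 m/s and height (world z) of hook between -0.01 and 0.02 m and height (world z) of hook_tip below 0.03 m and contact force between hook and cutter below 0.05 N).
It fails at once if the fingers touch the small cutter (contact force between the fingers and cutter above 0.3 N).
It also fails if it takes over 43 s, if anything falls off the work surface, if the arm or the gripper's body presses on something with over 40 N, if the wrist force passes 120 N, or if a joint passes its speed limit or range.

## Working session

There is one attempt and no reset: what is moved stays moved. The work goes in short steps, Python scripts to look and compute and a tool call to move; the robot and the scene stay as the last step left them, time stands still between calls to the robot, and variables do not carry over. Pictures are saved under pics/ and viewed, at most 10 in all, crops included, and the job is handed in when it is done.

Besides the shell and the picture viewer there is one more tool, called after "Call:" by a JSON object that holds its "method" and its "body". play_rows: Moves the arm, as the interface text tells. Its arguments: {"type":"object","properties":{"commands":{"type":"array","items":{"type":"array","items":{"type":"number"}}},"grip_force":{"type":"number"}},"required":["commands"]}

```bash
mkdir -p pics
cat > h.py <<'E'
import numpy as np, cv2
from workcell import *
def ray(c,u,v,T=None):
    K=np.array(c["intrinsics"]);T=np.array(c["T"]) if T is None else T
    d=np.linalg.inv(K)@[u,v,1]; d=T[:3,:3]@[d[0],-d[1],-d[2]]
    return T[:3,3],d
def onz(c,u,v,z,T=None):
    o,d=ray(c,u,v,T); return o+d*(z-o[2])/d[2]
E
python3 - <<'E'
from h import *
s=read_state(); print(s, hold_point_z if not callable(hold_point_z) else hold_point_z())
for n in("scene","top"):
    c=capture(n); cv2.imwrite(f"pics/{n}.png",c["color"]); print(n,c.keys(),c["intrinsics"],np.round(c["T"],3).tolist())
E
```

```text
{'time': 0.0, 'joint_pos': array([ 1.06968541e+00,  5.28506628e-02,  1.40172190e+00,  1.84054513e-05,
        1.68858351e+00, -7.02754013e-02]), 'qd': array([-7.58290521e-05,  4.02971122e-04,  1.44682899e-03, -3.95305490e-04,
        3.64110720e-04, -9.21685392e-04]), 'effort': array([ 1.85014619e-04, -3.81668222e+01, -3.60185051e+01, -7.81180552e-05,
        6.25191926e-03,  1.57210692e-06]), 'eef_pos': array([219.0769615 , 476.78261267, 230.46657481]), 'tcp_rot': array([-2.29071817e-04,  2.13754434e-01,  9.76887113e-01, -7.47445212e-04]), 'force': array([ 0.0077211 ,  0.53227437, -0.03764742]), 'ft_torque': array([ 0.00504985,  0.00615784, -0.01928123]), 'grasp_force': 0.0, 'finger_gap': 0.9968141292736655} 18.700000000000003
scene dict_keys(['color', 'intrinsics', 'T']) [[504.929276     0.         319.71080178]
 [  0.         504.929276   240.23303834]
 [  0.           0.           1.        ]] [[-0.821, -0.501, 0.274, 864.092], [0.571, -0.719, 0.396, 491.647], [-0.001, 0.482, 0.876, 1037.538], [0.0, 0.0, 0.0, 1.0]]
top dict_keys(['color', 'intrinsics', 'T']) [[520.7697849   0.        326.6867971]
 [  0.        520.7697849 237.9668382]
 [  0.          0.          1.       ]] [[0.025, 0.999, -0.045, 497.602], [-1.0, 0.025, 0.009, 27.865], [0.01, 0.045, 0.999, 1323.59], [0.0, 0.0, 0.0, 1.0]]
```

View pics/scene.png

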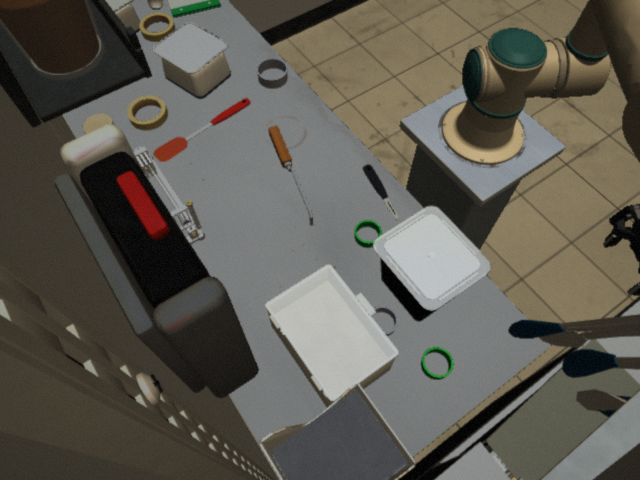

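View pics/top.png

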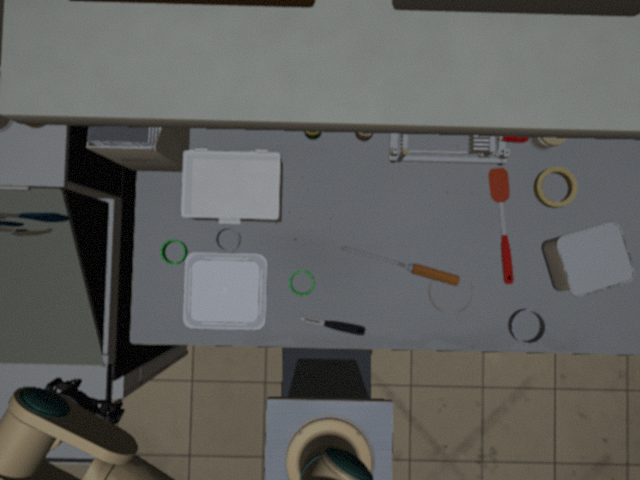

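The scene shows these candidates, with pixels from the top view:
- **Cutter:** the grey ring at (229,238), in the gap between the white bin (231,185) and the box (225,290). It is the small steel ring in the gap, so it is the one meant. The green rings at (174,251) and (302,283), the 84 mm ring at (526,325) and the faint ring at (450,293) do not fit.
- **Hook:** the orange wooden grip at (435,274), with its rod running to (343,248). The black knife at (345,326) and the red spatula at (505,250) do not fit.

Next I measure these and confirm in a crop.

Run:
```python
from h import *
c=capture("top"); im=c["color"]; s=capture("scene")
crop=im[130:340,150:480]; cv2.imwrite("pics/crop.png",cv2.resize(crop,None,fx=2.4,fy=2.4,interpolation=cv2.INTER_CUBIC))
hsv=cv2.cvtColor(im,cv2.COLOR_BGR2HSV)
def big(m,box):
    z=np.zeros(m.shape,np.uint8); x0,y0,x1,y1=box; z[y0:y1,x0:x1]=m[y0:y1,x0:x1]
    cs,_=cv2.findContours(z.astype(np.uint8),cv2.RETR_EXTERNAL,cv2.CHAIN_APPROX_NONE); return max(cs,key=cv2.contourArea)
m=cv2.inRange(hsv,(5,120,60),(22,255,255))
k=big(m,(395,250,475,300)); r=cv2.minAreaRect(k); print("grip px",r)
B=cv2.boxPoints(r); W=np.array([onz(c,*p,20)[:2] for p in B]); print(W.round(1).tolist(), "centre",onz(c,*r[0],20).round(1))
for z in(44,4): print("rod end",onz(c,343,248,z).round(1))
# bin, box
for n,box,z,t in(("bin",(170,140,290,228),128,120),("box",(170,245,275,340),156,110)):
    g=cv2.inRange(im,(t,t,t),(255,255,255)); k=big(g,box); r=cv2.minAreaRect(k); B=cv2.boxPoints(r)
    print(n,r); print(np.array([onz(c,*p,z)[:2] for p in B]).round(1).tolist(),onz(c,*r[0],z).round(1))
print("cutter",onz(c,229,238,26).round(1))
print("cutter scene", onz(s,383,321,26).round(1), "hooktip scene",onz(s,311,222,4).round(1))
```

```text
grip px ((435.3396301269531, 274.31134033203125), (46.70259094238281, 8.928436279296875), 15.945395469665527)
[[475.6, -198.4], [497.3, -204.2], [468.0, -317.3], [446.4, -311.4]] centre [ 471.8 -257.8   20. ]
rod end [531.2 -24.2  44. ]
rod end [532.3 -25.8   4. ]
bin ((230.03024291992188, 185.8369140625), (97.60205078125, 74.67855834960938), 1.0416266918182373)
[[578.7, 353.4], [751.5, 356.7], [753.5, 131.5], [580.3, 129.6]] [665.7 242.9 128. ]
box ((224.56430053710938, 290.7991638183594), (84.04759979248047, 77.1686019897461), 1.3639276027679443)
[[340.8, 334.6], [512.2, 336.9], [512.4, 149.2], [340.8, 148.2]] [426.3 242.3 156. ]
cutter [549.5 259.5  26. ]
cutter scene [549.1 269.5  26. ] hooktip scene [529.6 -28.    4. ]
```

View pics/crop.png

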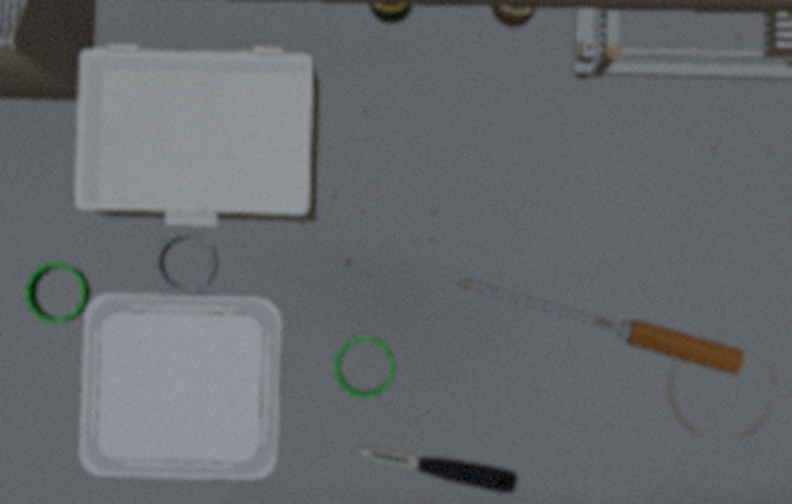

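The crop confirms it. The thin steel ring at crop (189,263) lies between bin and box, and the hook's rod end is at (465,284) with its orange grip at (685,347). Measured sizes match: tip to grip centre 240 mm, bin 225x173 mm, gap midline x≈545. Moving above the grip.

Call:
{"method": "play_rows", "body": {"commands": [[100,-0.536,-0.562,0,1.393],[100,-0.536,-0.562,0,1.393],[100,-0.536,-0.562,0,1.393],[100,-0.536,-0.562,0,1.393],[100,-0.536,-0.562,0,1.393],[100,-0.536,-0.562,0,1.393],[100,-0.536,-0.562,0,1.393],[100,-0.536,-0.562,0,1.393],[100,-0.536,-0.562,0,1.393],[100,-0.536,-0.562,0,1.393],[100,-0.536,-0.562,0,1.393],[100,-0.536,-0.562,0,1.393]], "grip_force": 60}}

```text
time: 1.7
eef_pos: [463.2, -234.4, 231.2]
tcp_rot: [0.0, 0.791, 0.612, 0.0]
force: [0.5, 0.9, 0.2]
finger_gap: 1.004
grasp_force: 0.0
```

Call:
{"method": "play_rows", "body": {"commands": [[100,0,0,0,0],[100,0,0,0,0]]}}

```text
time: 1.95
eef_pos: [462.7, -231.9, 231.0]
tcp_rot: [-0.001, 0.791, 0.612, 0.0]
force: [-0.3, 0.5, 0.5]
finger_gap: 0.999
grasp_force: 0.0
```

Run:
```python
from h import *
from scipy.spatial.transform import Rotation as R
s=read_state(); c=capture("wrist"); cv2.imwrite("pics/w1.png",c["color"])
q=s["tcp_rot"]; T=np.eye(4); T[:3,:3]=R.from_quat([q[1],q[2],q[3],q[0]]).as_matrix(); T[:3,3]=s["eef_pos"]; T=T@np.array(c["tool_from_camera"])
print(s["eef_pos"],q); hsv=cv2.cvtColor(c["color"],cv2.COLOR_BGR2HSV)
m=cv2.inRange(hsv,(5,120,60),(22,255,255)); cs,_=cv2.findContours(m,0,1)
k=max(cs,key=cv2.contourArea); r=cv2.minAreaRect(k); B=cv2.boxPoints(r)
print(r,[onz(c,*p,32,T)[:2].round(1).tolist() for p in B],onz(c,*r[0],32,T).round(1))
```

```text
[ 462.73885004 -231.9244019   230.95935715] [-5.17845417e-04  7.90757959e-01  6.12128730e-01  1.04808414e-05]
((580.300048828125, 310.4000244140625), (37.63109588623047, 84.43281555175781), 71.56504821777344) [[643.2, -382.9], [723.0, -373.0], [734.1, -417.2], [651.8, -428.6]] [ 688.4 -400.    32. ]
```

View pics/w1.png

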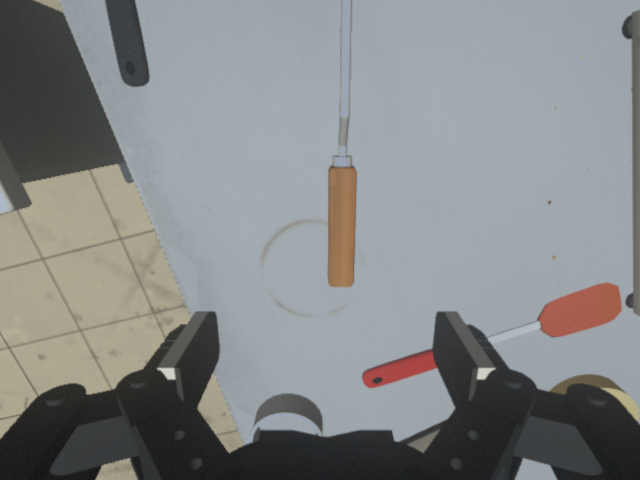

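The wrist view shows the grip from (342,166) to (341,287), aligned with the tool. The fingers at (195,350) and (460,350) straddle its line.

Run:
```python
from h import *
from scipy.spatial.transform import Rotation as R
s=read_state(); c=capture("wrist")
q=s["tcp_rot"]; Rt=R.from_quat([q[1],q[2],q[3],q[0]]).as_matrix();T=np.eye(4); T[:3,:3]=Rt; T[:3,3]=s["eef_pos"]; T=T@np.array(c["tool_from_camera"])
for p in((342,166),(341,287),(341.5,226.5)): w=onz(c,*p,32,T); print(w.round(1),(Rt.T@(w-s["eef_pos"])).round(1))
```

```text
[ 486.8 -196.1   32. ] [ 40.2  14.4 199.5]
[ 457.3 -312.6   32. ] [-80.   14.8 199.5]
[ 472.8 -251.3   32. ] [-16.8  14.6 199.5]
```

Call:
{"method": "play_rows", "body": {"commands": [[100,-0.02,0.0145,0.05,0],[100,-0.02,0.0145,0.1,0],[100,-0.02,0.0145,0.15,0],[100,-0.02,0.0145,0.19,0],[100,-0.02,0.0145,0.215,0],[100,-0.02,0.0145,0.226,0],[100,-0.02,0.0145,0.226,0],[100,-0.02,0.0145,0.226,0]]}}

```text
time: 3.05
eef_pos: [472.9, -255.5, 6.9]
tcp_rot: [0.001, 0.791, 0.612, 0.001]
force: [-0.6, 0.2, -0.1]
finger_gap: 0.998
grasp_force: 0.0
```

Call:
{"method": "play_rows", "body": {"commands": [[0,0,0,0,0],[0,0,0,0,0],[0,0,0,0,0],[0,0,0,0,0],[0,0,0,0,0],[0,0,0,0,0],[0,0,0,0,0],[0,0,0,0,0]], "grip_force": 80}}

```text
time: 4.05
eef_pos: [472.2, -255.4, 5.7]
tcp_rot: [0.0, 0.791, 0.612, 0.0]
force: [1.2, 0.4, 4.9]
finger_gap: 0.289
grasp_force: 79.5
```

Call:
{"method": "play_rows", "body": {"commands": [[0,0,0,-0.02,0],[0,0,0,-0.045,0],[0,0.03,0.01,-0.045,-0.08],[0,0.07,0.02,-0.045,-0.16],[0,0.11,0.03,-0.045,-0.253],[0,0.14,0.0395,-0.045,-0.253],[0,0.14,0.0395,-0.045,-0.253],[0,0.14,0.0395,-0.045,-0.253]]}}

```text
time: 5.05
eef_pos: [544.4, -129.7, 49.3]
tcp_rot: [-0.001, 0.707, 0.707, -0.001]
force: [0.0, -0.5, -2.5]
finger_gap: 0.291
grasp_force: 78.8
```

Run:
```python
from h import *
print(read_state()["eef_pos"],read_state()["tcp_rot"])
s=capture("scene")["color"]; t=capture("top")["color"]
a=cv2.resize(t[150:330,160:460],None,fx=2,fy=2,interpolation=2); b=cv2.resize(s[100:400,180:480],(400,400),interpolation=2)
o=np.zeros((400,1000,3),np.uint8);o[:360,:600]=a;o[:,600:]=b; cv2.imwrite("pics/a2.png",cv2.resize(o,(800,320)))
```

```text
[ 544.4262594  -129.73729799   49.33311835] [-7.99936561e-04  7.07075179e-01  7.07137695e-01 -5.75039827e-04]
```

View pics/a2.png

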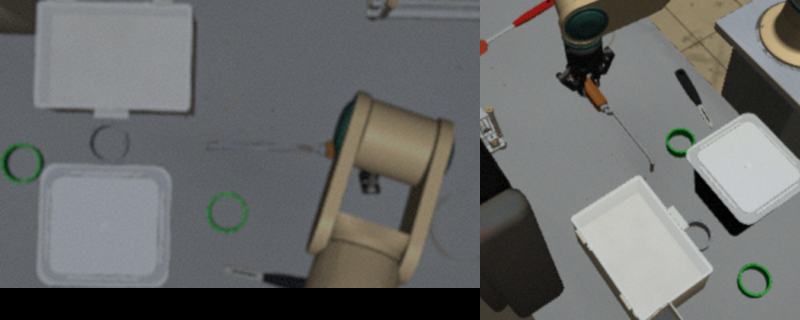

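The hook is held level. The tip is at top px (290,242) and scene px (342,257), and the cutter at top px (229,239). Triangulating both.

Run:
```python
from h import *
t=capture("top"); s=capture("scene")
def tri(a,b):
    (o,d),(p,e)=ray(t,*a),ray(s,*b); x=np.linalg.lstsq(np.c_[d,-e],p-o,rcond=None)[0]; q,r=o+d*x[0],p+e*x[1]; return ((q+r)/2).round(1),np.linalg.norm(q-r).round(1)
print("tip",tri((290,242),(342.2,257.5)), onz(t,290,242,44).round(1), onz(t,290,242,90).round(1))
# cutter ellipse: dark/edge pixels in the gap
print("cutter", onz(t,228.75,239,26).round(1), onz(t,228.75,239,13).round(1))
cv2.imwrite("pics/c3.png",cv2.resize(t["color"][210:270,190:270],None,fx=8,fy=8,interpolation=2))
```

```text
tip (array([540.9, 107.4,  49.4]), np.float64(4.2)) [542.7 106.4  44. ] [541.1 103.6  90. ]
cutter [547.  260.1  26. ] [547.5 262.4  13. ]
```

View pics/c3.png

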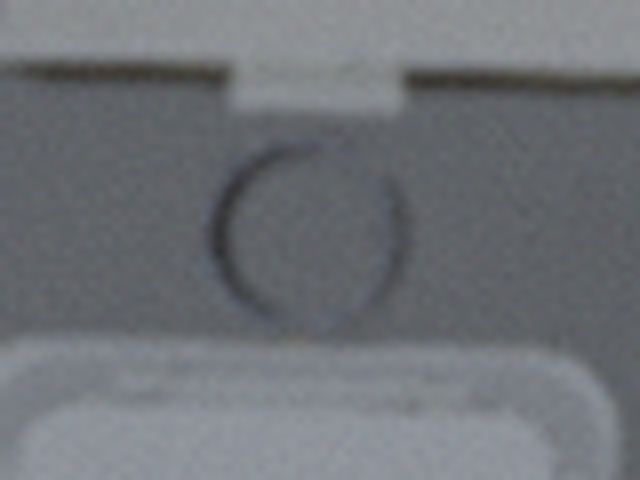

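The ring in the crop spans (208..410, 140..330), so its centre is at about (546.5, 262). The tip now sits about 237 mm ahead of the TCP. I move it in over the ring and then down inside it.

Call:
{"method": "play_rows", "body": {"commands": [[0,0.03,0.004,0,0],[0,0.07,0.004,0,0],[0,0.11,0.004,0,0],[0,0.14,0.004,0,0],[0,0.15,0.004,0,0],[0,0.15,0.004,0,0],[0,0.15,0.004,0,0]]}}

```text
time: 6.12
eef_pos: [549.3, 19.3, 50.3]
tcp_rot: [0.0, 0.708, 0.707, -0.0]
force: [-0.1, 0.1, -1.2]
finger_gap: 0.29
grasp_force: 78.9
```

Call:
{"method": "play_rows", "body": {"commands": [[0,0,0,0.01,0],[0,0,0,0.02,0],[0,0,0,0.03,0],[0,0,0,0.038,0],[0,0,0,0.042,0],[0,0,0,0.042,0],[0,0,0,0.042,0]]}}

```text
time: 7.0
eef_pos: [549.5, 20.4, 8.7]
tcp_rot: [0.0, 0.707, 0.707, 0.0]
force: [-0.5, 0.9, -0.6]
finger_gap: 0.29
grasp_force: 78.9
```

Run:
```python
from h import *
s=read_state(); print(s["eef_pos"],s["force"])
s=capture("scene")["color"]; t=capture("top")["color"]
o=np.hstack([cv2.resize(t[205:275,180:280],(400,280),interpolation=2),cv2.resize(s[280:350,330:430],(400,280),interpolation=2)]); cv2.imwrite("pics/a4.png",o)
```

```text
[549.53666876  20.44412419   8.7060772 ] [-0.54352343  0.93494491 -0.61455504]
```

View pics/a4.png

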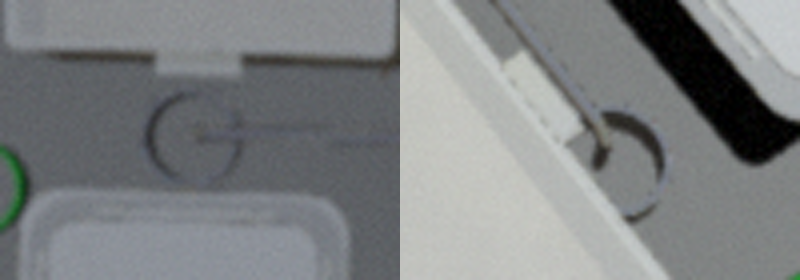

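The tip, at left crop (200,130), is inside the ring. Drawing out along -y.

Call:
{"method": "play_rows", "body": {"commands": [[0,-0.008,0,0.001,0],[0,-0.018,0,0.001,0],[0,-0.03,0,0.001,0],[0,-0.042,0,0.001,0],[0,-0.054,0,0.001,0],[0,-0.066,0,0.001,0],[0,-0.078,0,0.001,0],[0,-0.09,0,0.001,0],[0,-0.102,0,0.001,0],[0,-0.112,0,0.001,0],[0,-0.12,0,0.001,0],[0,-0.12,0,0.001,0]]}}

```text
time: 8.6
eef_pos: [549.3, -100.1, 7.3]
tcp_rot: [0.0, 0.707, 0.707, 0.0]
force: [-0.5, -0.1, -1.6]
finger_gap: 0.291
grasp_force: 78.9
```

Run:
```python
from h import *
s=read_state(); print(s["eef_pos"],s["force"])
s=capture("scene")["color"]; t=capture("top")["color"]
o=np.hstack([cv2.resize(t[180:300,180:340],(400,300),interpolation=2),cv2.resize(s[200:350,280:480],(400,300),interpolation=2)]); cv2.imwrite("pics/a5.png",o)
```

```text
[ 549.27077236 -100.09121229    7.31949306] [-0.50614653 -0.12817574 -1.57978267]
```

View pics/a5.png

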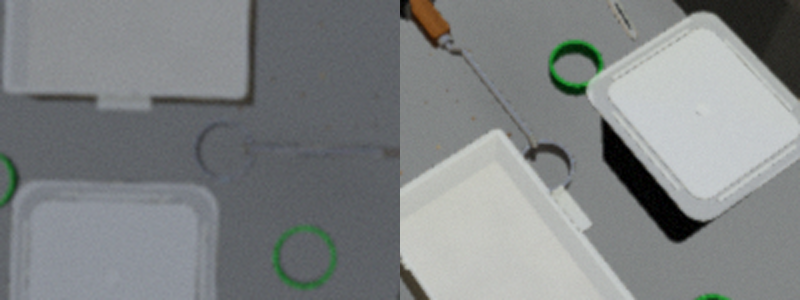

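The ring, at left crop (226,150), is following the tip. It clears the green ring at (305,257) by a wide margin, so I keep pulling.

Call:
{"method": "play_rows", "body": {"commands": [[0,-0.008,0,0,0],[0,-0.018,0,0,0],[0,-0.03,0,0,0],[0,-0.042,0,0,0],[0,-0.054,0,0,0],[0,-0.066,0,0,0],[0,-0.078,0,0,0],[0,-0.09,0,0,0],[0,-0.102,0,0,0],[0,-0.112,0,0,0],[0,-0.12,0,0,0],[0,-0.12,0,0,0]]}}

```text
time: 10.2
eef_pos: [549.2, -220.2, 7.3]
tcp_rot: [0.0, 0.707, 0.707, -0.0]
force: [-0.1, -0.3, -2.4]
finger_gap: 0.292
grasp_force: 78.9
```

Call:
{"method": "play_rows", "body": {"commands": [[0,0.004,0,0,0],[0,0.01,0,0,0],[0,0.01,0,-0.01,0],[0,0.01,0,-0.025,0],[0,0.01,0,-0.045,0],[0,0.01,0,-0.055,0],[0,0.01,0,-0.055,0]]}}

```text
time: 11.08
eef_pos: [549.9, -210.0, 63.8]
tcp_rot: [0.001, 0.707, 0.707, 0.0]
force: [0.3, -0.8, -2.7]
finger_gap: 0.291
grasp_force: 78.9
```

Run:
```python
from h import *
s=read_state(); print(s["eef_pos"],s["force"])
s=capture("scene")["color"]; t=capture("top")["color"]
o=np.hstack([cv2.resize(t[180:300,220:380],(400,300),interpolation=2),cv2.resize(s[150:300,260:460],(400,300),interpolation=2)]); cv2.imwrite("pics/a6.png",o)
```

```text
[ 549.89187465 -209.95490815   63.79662328] [ 0.31204265 -0.84299243 -2.67926376]
```

View pics/a6.png

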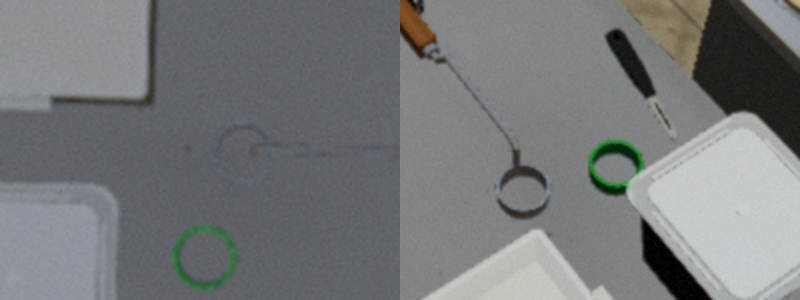

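The cutter is out in the open and flat at about y≈41, and the hook is lifted out. Next I back away and lay the hook down.

Call:
{"method": "play_rows", "body": {"commands": [[0,-0.03,0,0,0],[0,-0.07,0,0,0],[0,-0.08,0,0,0],[0,-0.08,0,0.02,0],[0,-0.08,0,0.04,0],[0,-0.08,0,0.05,0],[0,-0.08,0,0.055,0],[0,-0.08,0,0.057,0],[0,-0.08,0,0.057,0],[0,-0.08,0,0.057,0]]}}

```text
time: 12.42
eef_pos: [549.5, -289.7, 5.7]
tcp_rot: [0.0, 0.707, 0.707, 0.0]
force: [0.3, -0.3, -0.7]
finger_gap: 0.292
grasp_force: 79.1
```

Call:
{"method": "play_rows", "body": {"commands": [[40,0,0,0,0],[70,0,0,0,0],[100,0,0,0,0],[100,0,0,0,0],[100,0,0,0,0],[100,0,0,-0.03,0],[100,0,0,-0.07,0],[100,0,0,-0.12,0],[100,0,0,-0.15,0],[100,0,0,-0.15,0],[100,0,0,-0.15,0],[100,0,0,-0.15,0]]}}

```text
time: 13.92
eef_pos: [548.6, -289.2, 153.1]
tcp_rot: [-0.002, 0.707, 0.707, -0.0]
force: [-0.1, 0.8, -0.2]
finger_gap: 1.0
grasp_force: 0.0
```

Run:
```python
from h import *
s=read_state(); print(s["eef_pos"],s["force"],s["time"])
s=capture("scene")["color"]; tt=capture("top"); t=tt["color"]; print(onz(tt,316.4,241.2,13))
o=np.hstack([cv2.resize(t[150:300,240:440],(400,300),interpolation=2),cv2.resize(s[80:290,220:430],(400,300),interpolation=2)]); cv2.imwrite("pics/a7.png",o)
```

```text
[ 548.56901815 -289.15245067  153.129777  ] [-0.05161576  0.83571932 -0.18690312] 13.925
[547.50065117  41.97172679  13.        ]
```

View pics/a7.png

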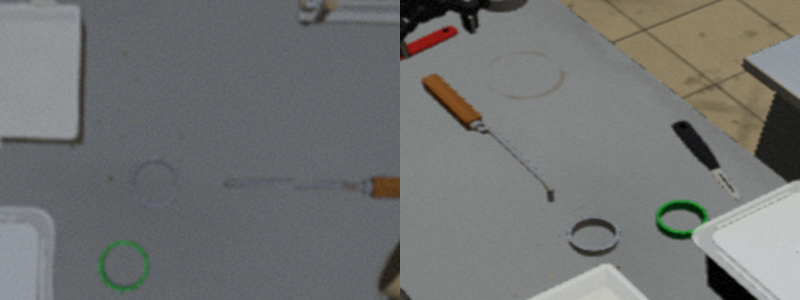

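The hook lies flat with its tip at left crop (227,183), clear of the cutter at (154,183). The cutter is about 200 mm from the bin's middle along the bin, so I hand in.

```bash
python3 -c "from workcell import *; print(finish_job())"
```

```text
the job is handed in; nothing more can be done
None
```

I drew the cutter out of the gap's right-hand end with the hook and handed the job in at about 14 s. It lies flat about 200 mm from the bin's middle, and the hook lies flat on the table about 70 mm from the cutter's centre. The judge's verdict was not shown.

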